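# Close up the meal carrier

## Robot

A 7-joint arm with a two-finger parallel gripper is mounted at the origin on the work surface. World frame = base frame: x ahead of the robot, y to its left, z up, the work surface at z = 0. Lengths are in m, angles in degrees, forces in N, time in s.
With the tool pointing down it reaches from about 0.425 to 0.875 m from the base axis. Payload 4.7 kg.
Tool frame: the origin (TCP) lies on the centre line of the jaws, within the pads' length; the fingertips stand 11 mm ahead of it and the grasp point (between the pads) lies 8 mm behind it (finger_overhang is the x of the fingertips in the tool frame, in m); x points along the fingers, z is the direction in which the jaws open and shut, and the axes are right-handed (so a half turn about x gives the same grasp; the last joint's range is limited). The gripper opens to 87 mm and grips with 3 to 60 N. Pads are 19 mm wide; open, the fingers measure 117 mm over their backs; the gripper's body (75 mm by 190 mm) begins 51 mm behind the grasp point.
Start: joints at [76.954, 18.392, -4.016, 83.108, 1.295, 78.541, -3.26], TCP at [0.156, -0.631, 0.234] pointing down, gripper open.
Joint ranges: [-163.93, 163.93], [-17.29, 119.83], [-79.2, 71.16], [3.27, 140.29], [-89.18, 269.18], [5.43, 117.66], [-154.24, 154.24]. Speed limits (degrees/s): [147.25, 147.25, 180, 180, 180, 180, 180].

## Interface

Orientations are given as [roll, pitch, yaw] about the fixed x, y, z axes, in that order (R = Rz(yaw) Ry(pitch) Rx(roll)).
In Python, from cell import get_obs, read_camera, sign_off, cut_out, finger_overhang gives the robot as it stands.
- The arm moves only by the tool servo_tool, never from a script. Its argument "rows" is one flat list of numbers, 5 for each row, row after row: the shift along the world's x, y, z in mm, then the turn about the world's z in degrees, then the closure, from 0 (fully open) to 1 (shut). A call has 1 to 10 rows; each row is the pose to reach, as a shift and turn from the pose commanded when the call began; what a row does not reach only later rows make up. A row lasts 1/12 s, in which the tool goes at most 41.7 mm and 7.16 degrees, less where a joint would pass 70% of its speed; a pose out of reach is approached as far as the arm can. A call with a gripper value outside its range is refused whole. The fingers move at their own pace and stop on an object; "force" is the grip in N (left out, the last holds). Time passes only in rows, so rows that repeat a pose let the fingers close. It gives the time, the measured TCP pose, the force and the opening at its end, in the units of the state.
- get_obs(): the state, without advancing time (a new reading comes with each control period).
- read_camera(name): name is "scene" or "top"; returns a dict with "frame" (384x512x3 uint8, blue, green, red), "range_z" (384x512 float32, m along the optical axis (not along the pixel's ray), 0 where there is no reading), "intrinsics" (3x3 intrinsics, pixels), "k1" (the pictures are not rectified: a ray, as slopes to the right and down, at radius r is drawn at 1 + k1 r^2 times it, then the intrinsics apply), "cam_to_world" (4x4, takes a point from camera to world coordinates). Camera axes: x right, y down, z forward; pixel columns grow to the right and rows downward; lengths in m; the calibration is good to about 2 mm. A picture is of the moment at which its call begins.
- sign_off(): hands the job in, once; it reports no verdict.
Trained networks look in a picture, given as the dict that the camera call returned (one of the last four; its "shot" number tells which), for a name from the list of things; names that differ only in an ending like _2 or _b are one class to them, and where a whole thing is asked for, a point or a joint stands for the part that bears it (a point fixed in the world has none). Each returns a list of dicts, best first, with "score" (0 to 1); they miss things now and then, are a little off and sometimes report something else, mostly with a low value. They report only what shows in the picture. A call takes as long as a camera call.
- cut_out(name, picture): "pixels" (384x512 bool, what is visible of it) and "extent" ([centre column, centre row, width, height] in pixels, round what is visible of it).
The state is a dict: "time_s": time; "qpos": joint angles; "joint_velocities": joint speeds; "effort": joint torques, N m; "tool_pos": TCP position; "tool_rot": TCP orientation; "force": force on the tool from outside, world axes, zero at the start; "wrist_torque": the same for the moment, N m; "grip_width": finger opening in m.
Only numpy, scipy, OpenCV 4.12 (cv2) and the standard library are available. Lean on these libraries where they do the work, as an engineer would, in place of code of your own. Each camera call takes 0.05 s, during which the arm holds its last target.

## Task

Stand the orange-lidded food tub upright in the open hold of the meal carrier, then push the sliding cover fully shut. Swing the latch's wire loop over so that it hooks behind the keeper on the cover, and press the red lever all the way down until it snaps flat; leave everything else standing where it is and keep the tub upright.

Things in the scene. Friction and masses are not known exactly. Their poses are not given: they have to be found in the camera images.
- tub_mid (a point): The food tub: white plastic with an orange lid, round, 60 mm across the lid (top 10 mm), tapering from 56 to 50 mm below it, 60 mm tall, about 220 g, standing upright on the counter. This point is on its axis, half-way up (30 mm above its underside).
- carrier: Meal carrier: fixed blue box 190 (x) x 400 (y) mm, origin under its centre on the counter. Along its own y: latch block -200 to -80 mm, top 100 mm up; open hold -80 to 85, 166 mm wide in x, floor 10 mm up, walls to 90; rear block 85 to 200, top 90. Rails 10 mm wide along both long edges from y = -80, tops at 106.
- cover (a joint): Grey sliding cover, 166 x 170 mm, top 100 mm up, slides along carrier y; 1.5 N friction, stays put. 0 = shut, front edge just on the rubber seal at carrier y = -76 mm; m, grows to 0.12 as it opens to +y (hold open from y = -76 mm to -76 mm + value). The seal gives about 10 N per mm: the closed latch draws the cover on to about -0.002.
- ridge (a point): Centre of the top of the black ridge across the cover, 70 mm wide in carrier x, 12 mm thick in y, 25 mm tall above the cover's top; moves with the cover (carrier y = 55 mm + cover value, x = 0). The cover can be pushed shut by its +y face.
- keeper (a point): Steel keeper hook on the cover, 26 mm wide in x: an upright wall with a lip on top pointing to +y. This point: on the wall's +y face (inside the hook), 2.5 mm above the cover's top, axes as the carrier's; carrier y = -55 mm + cover value. Lip: underside 7.5 mm, top 10.5 mm above the cover's top, reaching 3.5 mm past the wall face.
- lever (a joint): Red latch lever, hinged at point pivot about carrier x. 0 = closed, flat over the latch block, pointing to carrier -y; rad: 1.57 upright, 2.0 its stop, leaning to the cover. At v it points along (-cos v) y + (sin v) z. Stays where left (0.06 N m friction). With the loop hooked it resists by up to 0.2 N m from v = 1.0, passes over centre near 0.35 and snaps to 0.
- pivot (a point): The lever's hinge axis, centre: fixed to the carrier at its x = 0, y = -113 mm, 111 mm up. From here the lever is 72 mm long, 18 mm wide (x) and 4 mm thick.
- lever_tip (a point): The lever's free end, 70 mm from pivot, on its upper face (the face that looks up when the lever is closed, and towards the cover when it is upright).
- loop (a joint): Steel wire loop, hinged on the lever about carrier x; hinge point from pivot at lever value v: y -22 cos(v-0.25), z +22 sin(v-0.25) mm. This value minus v = the loop's elevation (rad) above carrier +y: over 1.57 thrown back over the lever, away from the cover; near 0 lying towards the cover. Starts at its stop, 4.1. Swings freely, falls to the side it is tipped to.
- bar (a point): Centre of the loop's cross bar, 80 mm from the loop's hinge. 5 mm wire: side wires at carrier x = -22 and 22 mm, joined by this bar; the lever passes between them. With the lever above 1.6 and the cover shut, the loop tipped over lands on the cover clear of the lip; lowering the lever draws the bar under the lip, to 2.5 mm from the wall face.
- beaker: Bystander, loose: white china beaker, open top, 68 mm across the rim, 85 mm tall. Origin at the centre of its underside. Leave it standing where it is.
- tumbler: Bystander, loose: upturned clear drinking glass, 68 mm across, 85 mm tall. Origin at the centre of its underside. Leave it standing where it is.
- jar: Bystander, loose: amber glass jar with a red screw cap, 64 mm across, 80 mm tall. Origin at the centre of its underside. Leave it standing where it is.
- salt: Bystander, loose: small glass salt pot with a steel top, 40 mm across, 68 mm tall, beside the carrier's -x wall. Origin at the centre of its underside. Leave it standing where it is.
- pepper: Bystander, loose: small glass pepper pot with a black top, 40 mm across, 68 mm tall, beside the carrier's -x wall. Origin at the centre of its underside. Leave it standing where it is.
- milk: Bystander, loose: white milk bottle, 84 mm across, 210 mm tall, behind the carrier. Origin at the centre of its underside. Leave it standing where it is.
- cups: Bystander, loose: stack of upturned white paper cups, 73 mm across, 90 mm tall, behind the carrier. Origin at the centre of its underside. Leave it standing where it is.

How it is judged (in metres and radians):
On the way, in this order (a step that is already met when the one before it is completed fails the run):
1. the tub stands upright on the floor of the carrier's hold (x of tub_mid in the frame of carrier between -0.06 and 0.06 m and y of tub_mid in the frame of carrier between -0.06 and 0.06 m and z of tub_mid in the frame of carrier between 0.033 and 0.047 m and angle between tub_mid's own z axis and vertical below 0.15 rad), for 0.2 s.
2. the cover is shut (value of joint cover below 0.006 m), for 0.2 s.
3. the loop's bar lies behind the keeper (y of bar in the frame of keeper between 0.0005 and 0.03 m and z of bar in the frame of keeper between -0.004 and 0.0055 m and value of joint cover below 0.008 m), for 0.2 s.
At the end, for the whole second after the job is handed in: The tub stands upright (within 0.15 rad) on the floor of the hold, its centre within 60 mm of the carrier's centre in x and y; the cover is shut (joint under 1.5 mm); the loop's bar lies behind the keeper's wall (0.5 to 6 mm), under its lip; the lever is down (under 0.1 rad) and at rest (all of step 1 and value of joint cover below 0.0015 m and value of joint lever below 0.1 rad and y of bar in the frame of keeper between 0.0005 and 0.006 m and z of bar in the frame of keeper between -0.004 and 0.0055 m and velocity of joint lever below 0.1 rad/s); the robot touches nothing.
It fails at once if the tub is tipped over (more than 0.7 rad) (angle between tub_mid's own z axis and vertical above 0.7 rad).
It fails at once if a bystander is moved more than 40 mm or knocked over (distance of any of beaker, tumbler, jar, salt, pepper, milk, cups from where it was at the start of the episode above 0.04 m or angle between any of beaker, tumbler, jar, salt, pepper, milk, cups's own z axis and vertical above 0.5 rad).
It also fails if it takes over 72 s, if anything falls off the work surface, if the arm or the gripper's body presses on something with over 40 N, if the wrist force passes 120 N, or if a joint passes its speed limit or range.

## Working session

There is one attempt and no reset: what is moved stays moved. The work goes in short steps, Python scripts to look and compute and a tool call to move; the robot and the scene stay as the last step left them, time stands still between calls to the robot, and variables do not carry over. Pictures are saved under pics/ and viewed, and the job is handed in when it is done.

Besides the shell and the picture viewer there is one more tool, called after ">>>" by a JSON object that holds its "name" and its "arguments", one argument or row to a line. servo_tool: Moves the arm, as the interface text tells. Its arguments: {"type":"object","properties":{"rows":{"type":"array"},"force":{"type":"number"}},"required":["rows"]}

```bash
mkdir -p pics; ls; cat > h.py <<'E'
import numpy as np, cv2
from cell import *
def shot(name,fn=None):
    p=read_camera(name)
    if fn: cv2.imwrite('pics/'+fn,p['frame'])
    return p
def world(p,u=None,v=None,mask=None):
    if mask is not None: v,u=np.nonzero(mask)
    u=np.atleast_1d(u).astype(float);v=np.atleast_1d(v).astype(float)
    K=p['intrinsics'];k=p['k1']
    pts=cv2.undistortPoints(np.stack([u,v],1)[:,None],K,np.array([k,0,0,0.])).reshape(-1,2)
    z=p['range_z'][v.astype(int),u.astype(int)]
    ok=z>0
    c=np.c_[pts*z[:,None],z,np.ones(len(z))][ok]
    return (c@p['cam_to_world'].T)[:,:3]
def pix(p,X):
    X=np.atleast_2d(X);T=np.linalg.inv(p['cam_to_world'])
    c=np.c_[X,np.ones(len(X))]@T.T
    return cv2.projectPoints(c[:,:3].copy(),np.zeros(3),np.zeros(3),p['intrinsics'],np.array([p['k1'],0,0,0.]))[0].reshape(-1,2)
E
python3 - <<'E'
from h import *
o=get_obs();print(o)
for n in('scene','top'):
    p=shot(n,n+'0.png');print(p['cam_to_world'],p['intrinsics'],p['k1'])
E
```

```text
pics
{'time_s': 0.0, 'qpos': array([76.95249208, 18.44014311, -4.01690299, 83.17441866,  1.29357749,
       78.53925117, -3.25840346]), 'joint_velocities': array([ 0.03990505, -0.11991567, -0.05222968, -0.03995728, -0.04101907,
        0.03613461, -0.01591018]), 'effort': array([-9.18877267e-04, -4.91292500e+01, -4.04302133e-01, -3.12533355e+01,
       -6.39675278e-02,  4.34120209e-02,  1.57358295e-04]), 'tool_pos': array([ 0.15550689, -0.63058719,  0.23245361]), 'tool_rot': array([-177.99305367,   89.89128755,  105.86680731]), 'force': array([-0.56301696, -0.91966666,  0.24035558]), 'wrist_torque': array([ 0.03526649, -0.00225832, -0.03945146]), 'grip_width': 0.08689211251623213}
[[ 0.73781493  0.5870357  -0.33319395  1.05854348]
 [ 0.67496008 -0.64719122  0.35436199 -0.51940155]
 [-0.00761705 -0.48634618 -0.87373301  1.35427351]
 [ 0.          0.          0.          1.        ]] [[490.82173396   0.         252.33116786]
 [  0.         490.82173396 186.96198825]
 [  0.           0.           1.        ]] 0.04884435383878732
[[ 0.01837303 -0.98142168  0.19098144  0.35880958]
 [-0.99931436 -0.02416643 -0.02804996  0.01820855]
 [ 0.03214418 -0.19033514 -0.98119279  1.12651112]
 [ 0.          0.          0.          1.        ]] [[384.22404919   0.         254.1620332 ]
 [  0.         384.22404919 193.5863551 ]
 [  0.           0.           1.        ]] -0.13263062395726233
```

View pics/scene0.png

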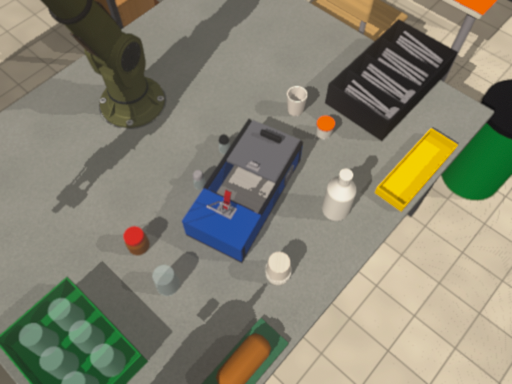

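View pics/top0.png

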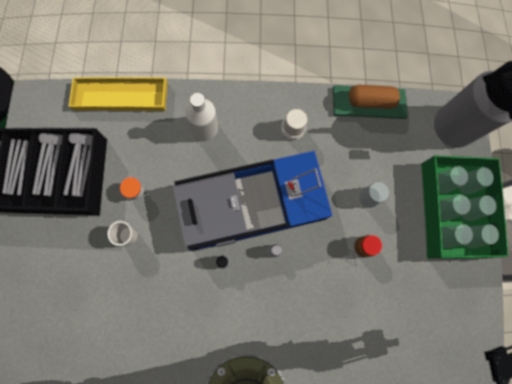

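Scene view: the carrier lies at about (245,185) with its latch block towards (225,215). The tub is at (326,125) beside the beaker at (297,98). In the top view the tub is at (130,188) and the carrier spans (175–330, 150–248). I'll measure the carrier and tub next.

```bash
python3 - <<'E'
from h import *
for n in('top','scene'):
    p=shot(n)
    for name in('tub_mid','beaker','tumbler','jar','salt','pepper','milk','cups','carrier','cover','ridge','keeper','lever','loop'):
        r=cut_out(name,p)
        for d in r[:1]:
            X=world(p,mask=d['pixels'])
            if len(X)==0: print(n,name,'nodepth');continue
            zt=np.percentile(X[:,2],95)
            T=X[X[:,2]>zt-.012]
            print(n,name,round(d['score'],2),np.round(d['extent']),len(X),'med',X.mean(0).round(3),'top',((T.min(0)+T.max(0))/2).round(3),T.mean(0).round(3),'zt',zt.round(3))
    np.savez(n+'0.npz',**{k:p[k] for k in('frame','range_z','intrinsics','k1','cam_to_world')})
    f=p['frame'];b=f[...,0].astype(int);m=(b>f[...,1]*1.5)&(b>f[...,2]*2)&(b>60)
    X=world(p,mask=m)
    for lo,hi in((.094,.103),(.103,.11),(.085,.094)):
        T=X[(X[:,2]>lo)&(X[:,2]<hi)&(X[:,1]>-.5)]
        print(n,'blue',lo,len(T), cv2.minAreaRect(T[:,:2].astype(np.float32)) if len(T)>5 else '',cv2.boxPoints(cv2.minAreaRect(T[:,:2].astype(np.float32))).round(3).tolist() if len(T)>5 else '')
    sc=4; x0,y0,w,h=(170,145,165,110) if n=='top' else (180,115,130,145)
    cv2.imwrite(f'pics/{n}_z.png',cv2.resize(f[y0:y0+h,x0:x0+w],None,fx=sc,fy=sc,interpolation=cv2.INTER_CUBIC))
E
```

```text
top tub_mid 0.7 [132. 189.  20.  20.] 374 med [0.577 0.338 0.055] top [0.577 0.341 0.059] [0.577 0.34  0.06 ] zt 0.064
top beaker 0.81 [124. 234.  27.  23.] 524 med [0.444 0.36  0.044] top [0.441 0.352 0.083] [0.441 0.354 0.083] zt 0.087
top jar 0.78 [368. 246.  27.  23.] 473 med [ 0.424 -0.332  0.067] top [ 0.427 -0.34   0.079] [ 0.426 -0.339  0.08 ] zt 0.083
top salt 0.72 [276. 250.  20.  17.] 155 med [ 0.408 -0.072  0.056] top [ 0.41  -0.075  0.066] [ 0.409 -0.075  0.068] zt 0.071
top pepper 0.54 [223. 264.  12.  13.] 113 med [0.373 0.07  0.064] top [0.373 0.072 0.066] [0.373 0.072 0.067] zt 0.071
top milk 0.97 [200. 117.  36.  52.] 1149 med [0.763 0.139 0.129] top [0.78  0.144 0.207] [0.779 0.144 0.21 ] zt 0.211
top cups 0.89 [294. 125.  22.  32.] 570 med [ 0.775 -0.125  0.07 ] top [ 0.785 -0.129  0.089] [ 0.783 -0.128  0.089] zt 0.092
top carrier 0.81 [252. 202. 162.  99.] 10625 med [ 0.543 -0.003  0.082] top [ 0.545 -0.005  0.148] [0.54  0.007 0.103] zt 0.108
top cover 0.81 [210. 209.  73.  69.] 3812 med [0.514 0.109 0.101] top [0.514 0.11  0.111] [0.514 0.109 0.102] zt 0.105
t
[... 3218 characters left out ...]
[0.6909999847412109, -0.1809999942779541], [0.6430000066757202, 0.017000000923871994]]
scene blue 0.103 340 ((0.5852336883544922, -0.14440730214118958), (0.18674151599407196, 0.11778320372104645), 16.397300720214844) [[0.4790000021457672, -0.11400000005960464], [0.5120000243186951, -0.22699999809265137], [0.6909999847412109, -0.17499999701976776], [0.6579999923706055, -0.06199999898672104]]
scene blue 0.085 128 ((0.5716333389282227, -0.10031601786613464), (0.18994104862213135, 0.21356865763664246), 13.785032272338867) [[0.45399999618530273, -0.01899999938905239], [0.5049999952316284, -0.22699999809265137], [0.6890000104904175, -0.1809999942779541], [0.6380000114440918, 0.026000000536441803]]
```

View pics/top_z.png

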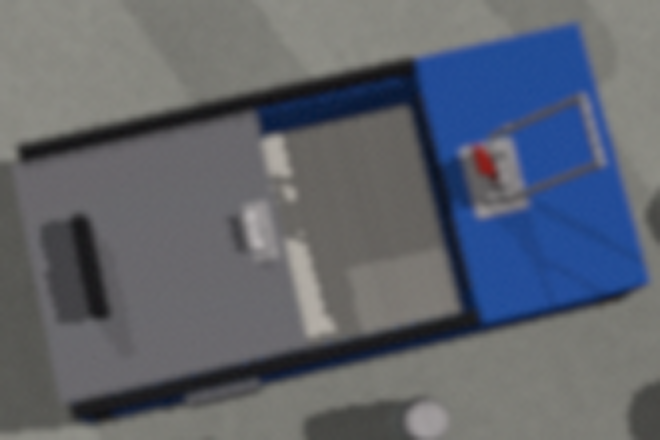

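View pics/scene_z.png

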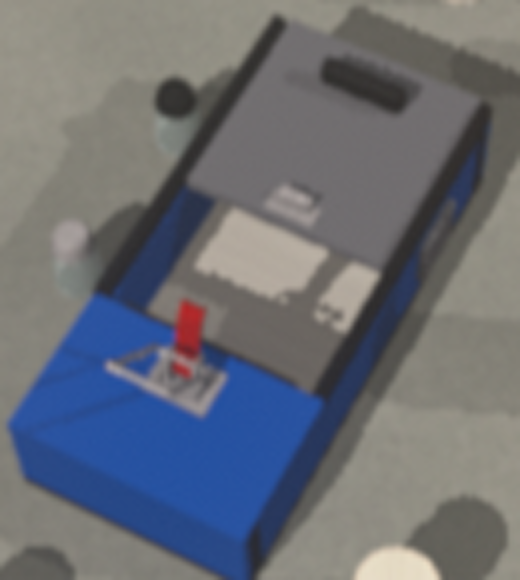

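Top view: the keeper is at about (233,204), the ridge at (192,211), and the lever and loop at (290–320,170–198). The loop is thrown back and the hold is open. I'll refine the carrier pose and the joint values.

```bash
cat >> h.py <<'E'
from scipy.spatial.transform import Rotation as R
def carr(o,yaw,P):
    P=np.atleast_2d(P);a=np.radians(yaw);c,s=np.cos(a),np.sin(a)
    return np.c_[o[0]+c*P[:,0]-s*P[:,1],o[1]+s*P[:,0]+c*P[:,1],P[:,2]]
def tocarr(o,yaw,X):
    a=np.radians(yaw);c,s=np.cos(a),np.sin(a);d=X[:,:2]-np.array(o)
    return np.c_[c*d[:,0]+s*d[:,1],-s*d[:,0]+c*d[:,1],X[:,2]]
E
python3 - <<'E'
from h import *
for n in('top','scene'):
    p=dict(np.load(n+'0.npz'))
    vv,uu=np.mgrid[0:384,0:512]
    X=world(p,mask=np.ones((384,512),bool))
    m=(X[:,0]>.4)&(X[:,0]<.72)&(X[:,1]>-.25)&(X[:,1]<.25)&(X[:,2]>.085)&(X[:,2]<.112)
    Y=X[m].astype(np.float32)
    c=tocarr((.55,-.009),13.7,Y); k=(abs(c[:,0])<.11)&(c[:,1]<.205+.05)&(c[:,1]>-.22); Y=Y[k]
    # exclude cover overhang
    c=tocarr((.55,-.009),13.7,Y); Y=Y[c[:,1]<.18]; c=c[c[:,1]<.18]
    r=cv2.minAreaRect(Y[:,:2]);print(n,r)
    for y0 in(-.15,-.1,-.05,0,.05,.1,.15):
        q=c[(abs(c[:,1]-y0)<.02)]; print(y0,np.percentile(q[:,0],[.5,99.5]).round(4),end=' ')
    print(); 
    for x0 in(-.06,0,.06):
        q=c[(abs(c[:,0]-x0)<.02)]; print(x0,np.percentile(q[:,1],[.3,99.7]).round(4),end=' ')
    print()
o=get_obs();M=R.from_euler('xyz',o['tool_rot'],degrees=True).as_matrix();print(M.round(3), np.degrees(np.arctan2(M[1,2],M[0,2])))
p=dict(np.load('top0.npz'));X=world(p,mask=np.ones((384,512),bool))
q=X[(X[:,1]>.38)&(X[:,0]>.48)&(X[:,0]<.75)&(X[:,2]>.02)];print('box',q.min(0),q.max(0))
E
```

```text
Traceback (most recent call last):
cv2.error: OpenCV(4.12.0) /io/opencv/modules/imgproc/src/convhull.cpp:143: error: (-215:Assertion failed) total >= 0 && (depth == CV_32F || depth == CV_32S) in function 'convexHull'
```

```bash
cat > m.py <<'E'
from h import *
for n in('top','scene'):
    p=dict(np.load(n+'0.npz'))
    X=world(p,mask=np.ones((384,512),bool))
    c=tocarr((.55,-.009),13.7,X)
    m=(abs(c[:,0])<.11)&(c[:,1]<.19)&(c[:,1]>-.22)&(X[:,2]>.085)&(X[:,2]<.112)
    c=c[m]
    for y0 in(-.15,-.1,-.05,0,.05,.1,.15):
        q=c[(abs(c[:,1]-y0)<.02)]; print(y0,np.percentile(q[:,0],[.5,99.5]).round(4),end=' ')
    print(); 
    for x0 in(-.06,0,.06):
        q=c[(abs(c[:,0]-x0)<.02)]; print(x0,np.percentile(q[:,1],[.3,99.7]).round(4),end=' ')
    print()
    f=p['frame'];b,g,r=[f[...,i].astype(int) for i in range(3)]
    red=(r>120)&(g<70)&(b<90)
    Y=world(p,mask=red);cc=tocarr((.55,-.009),13.7,Y);k=(abs(cc[:,0])<.06)&(abs(cc[:,1]+.12)<.1);print('red',cc[k].round(3).tolist()[:30])
    gp=(abs(b-r)<30)
o=get_obs();M=R.from_euler('xyz',o['tool_rot'],degrees=True).as_matrix();print(M.round(3), np.degrees(np.arctan2(M[1,2],M[0,2])))
p=dict(np.load('top0.npz'));X=world(p,mask=np.ones((384,512),bool))
q=X[(X[:,1]>.38)&(X[:,0]>.48)&(X[:,0]<.75)&(X[:,2]>.02)];print('box',q.min(0),q.max(0))
o=(.55,-.009);yaw=13.7
for n in('top','scene'):
    p=dict(np.load(n+'0.npz'));f=cv2.resize(p['frame'],None,fx=4,fy=4,interpolation=cv2.INTER_CUBIC)
    def poly(P,col,cl=True):
        q=((pix(p,carr(o,yaw,P))+.5)*4).astype(np.int32);cv2.polylines(f,[q[:,None]],cl,col,1)
    poly([[-.095,-.2,.1],[.095,-.2,.1],[.095,-.08,.1],[-.095,-.08,.1]],(0,255,255))
    poly([[-.095,-.08,.106],[.095,-.08,.106],[.095,.2,.106],[-.095,.2,.106]],(0,255,0))
    v=.12
    poly([[-.083,-.076+v,.1],[.083,-.076+v,.1],[.083,.094+v,.1],[-.083,.094+v,.1]],(255,0,255))
    poly([[-.035,.049+v,.125],[.035,.049+v,.125],[.035,.061+v,.125],[-.035,.061+v,.125]],(0,128,255))
    poly([[-.013,-.055+v,.1105],[.013,-.055+v,.1105]],(0,0,255))
    V=1.57
    poly([[0,-.113,.111],[0,-.113-.07*np.cos(V),.111+.07*np.sin(V)]],(255,255,255),False)
    h=np.array([0,-.113-.022*np.cos(V-.25),.111+.022*np.sin(V-.25)]);e=4.1-V
    bb=h+.08*np.array([0,np.cos(e),np.sin(e)])
    poly([h+[-.022,0,0],bb+[-.022,0,0],bb+[.022,0,0],h+[.022,0,0]],(0,255,255),False)
    x0,y0,w,hh=(165,140,175,115) if n=='top' else (180,115,130,145)
    cv2.imwrite(f'pics/{n}_ov.png',f[y0*4:(y0+hh)*4,x0*4:(x0+w)*4])
E
python3 m.py
```

```text
-0.15 [-0.0965  0.0924] -0.1 [-0.0975  0.0916] -0.05 [-0.0986  0.092 ] 0 [-0.0995  0.091 ] 0.05 [-0.0999  0.0897] 0.1 [-0.1007  0.0887] 0.15 [-0.1015  0.0886] 
-0.06 [-0.1973  0.189 ] 0 [-0.1961  0.1892] 0.06 [-0.1948  0.1895] 
red [[0.004, -0.091, 0.18], [0.001, -0.09, 0.181], [0.001, -0.093, 0.178], [0.002, -0.097, 0.171], [-0.002, -0.092, 0.182], [-0.001, -0.096, 0.175], [-0.005, -0.091, 0.182], [-0.004, -0.095, 0.177], [-0.007, -0.091, 0.182], [-0.007, -0.094, 0.177], [-0.007, -0.097, 0.174], [-0.01, -0.093, 0.179], [-0.009, -0.097, 0.172]]
-0.15 [-0.0951  0.094 ] -0.1 [-0.0964  0.0935] -0.05 [-0.0979  0.0934] 0 [-0.0984  0.0926] 0.05 [-0.0979  0.0919] 0.1 [-0.0993  0.0913] 0.15 [-0.0986  0.0897] 
-0.06 [-0.2     0.1892] 0 [-0.1993  0.1676] 0.06 [-0.1988  0.1889] 
red [[-0.007, -0.092, 0.179], [-0.005, -0.089, 0.175], [-0.0, -0.092, 0.183], [-0.008, -0.095, 0.176], [-0.006, -0.093, 0.175], [-0.004, -0.092, 0.175], [-0.001, -0.092, 0.177], [0.004, -0.093, 0.183], [0.007, -0.093, 0.185], [-0.007, -0.098, 0.176], [-0.006, -0.095, 0.172], [-0.002, -0.094, 0.174], [-0.0, -0.093, 0.173], [0.005, -0.096, 0.183], [0.005, -0.091, 0.175], [-0.007, -0.098, 0.171], [-0.005, -0.096, 0.168], [-0.003, -0.095, 0.169], [0.0, -0.094, 0.171], [0.004, -0.094, 0.174], [0.006, -0.092, 0.172], [-0.012, -0.097, 0.158], [-0.007, -0.098, 0.164], [-0.004, -0.098, 0.166], [-0.001, -0.098, 0.17], [0.001, -0.096, 0.169], [0.005, -0.096, 0.171], [-0.01, -0.1, 0.159], [-0.008, -0.098, 0.158], [-0.005, -0.097, 0.16]]
[[ 0.     0.971  0.239]
 [-0.     0.239 -0.971]
 [-1.     0.     0.   ]] -76.1461570986165
box [0.49803897 0.44217508 0.02000248] [0.74206817 0.79516851 0.10677123]
```

View pics/top_ov.png

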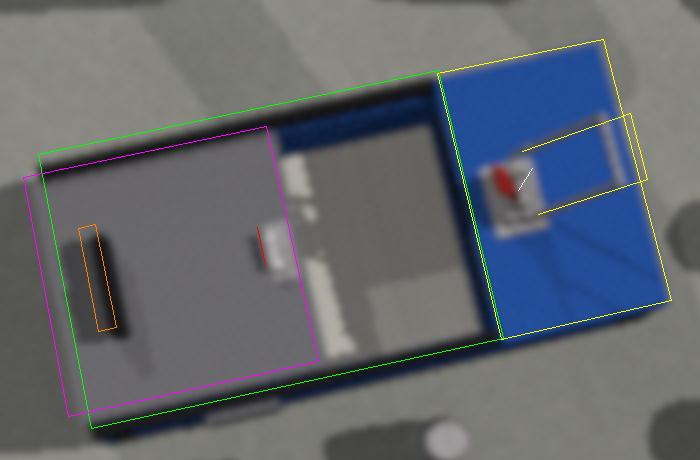

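View pics/scene_ov.png

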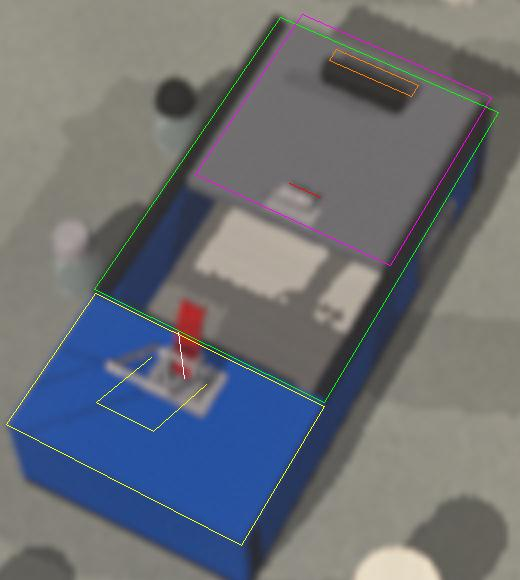

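The edges show a yaw nearer 14.5°, with the cover at about 0.11 and the lever at about 1.9. I'll overlay the model again with those values.

```bash
sed -i 's/(.55,-.009)/(.546,-.008)/g;s/13\.7/14.5/g;s/v=\.12$/v=.111/;s/V=1.57/V=1.87/' m.py; python3 m.py | grep -v red
```

```text
-0.15 [-0.0949  0.0937] -0.1 [-0.0954  0.0938] -0.05 [-0.0956  0.0951] 0 [-0.0957  0.0944] 0.05 [-0.0955  0.0939] 0.1 [-0.0956  0.0937] 0.15 [-0.0959  0.0946] 
-0.06 [-0.1984  0.1891] 0 [-0.198   0.1894] 0.06 [-0.1978  0.1892] 
-0.15 [-0.0937  0.0957] -0.1 [-0.0941  0.0956] -0.05 [-0.0949  0.0963] 0 [-0.0947  0.0962] 0.05 [-0.0937  0.0961] 0.1 [-0.0933  0.0963] 0.15 [-0.0928  0.0955] 
-0.06 [-0.201   0.1886] 0 [-0.2012  0.1882] 0.06 [-0.2014  0.1894] 
[[ 0.     0.971  0.239]
 [-0.     0.239 -0.971]
 [-1.     0.     0.   ]] -76.1461570986165
box [0.49803897 0.44217508 0.02000248] [0.74206817 0.79516851 0.10677123]
```

View pics/top_ov.png

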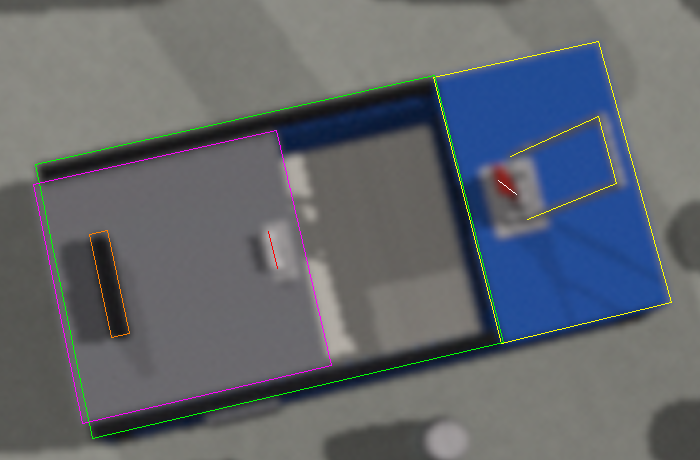

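View pics/scene_ov.png

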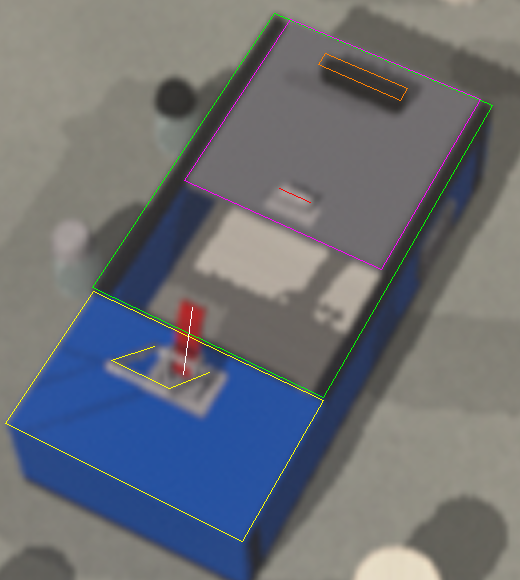

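>>> {"name": "servo_tool", "arguments": {
  "rows": [324,431,100,90.6,0,324,431,100,90.6,0,324,431,100,90.6,0,324,431,100,90.6,0,324,431,100,90.6,0,324,431,100,90.6,0,324,431,100,90.6,0,324,431,100,90.6,0,324,431,100,90.6,0,324,431,100,90.6,0]
}}

```text
time_s: 2.43
tool_pos: [0.4026, -0.3018, 0.3103]
tool_rot: [-59.5, 89.9, -63.7]
force: [0.6, -0.1, 0.7]
grip_width: 0.0867
```

>>> {"name": "servo_tool", "arguments": {
  "rows": [170,630,0,19,0,170,630,0,19,0,170,630,0,19,0,170,630,0,19,0,170,630,0,19,0,170,630,0,19,0,170,630,0,19,0,170,630,0,19,0,170,630,0,19,0,170,630,0,19,0]
}}

```text
time_s: 3.27
tool_pos: [0.5105, 0.1005, 0.3102]
tool_rot: [-44.5, 89.9, -30.1]
force: [0.6, -0.1, -0.0]
grip_width: 0.0871
```

>>> {"name": "servo_tool", "arguments": {
  "rows": [63,230,-90,0,0,63,230,-90,0,0,63,230,-90,0,0,63,230,-90,0,0,63,230,-90,0,0,63,230,-90,0,0,63,230,-90,0,0,63,230,-90,0,0]
}}

```text
time_s: 3.93
tool_pos: [0.5713, 0.3321, 0.2174]
tool_rot: [150.3, 89.7, 165.2]
force: [0.2, -1.1, 0.4]
grip_width: 0.087
```

```bash
python3 - <<'E'
from h import *
o=get_obs();print(o['time_s'],o['tool_pos'].round(4),o['tool_rot'].round(2),o['qpos'].round(1))
M=R.from_euler('xyz',o['tool_rot'],degrees=True).as_matrix();print(np.degrees(np.arctan2(M[1,2],M[0,2])),M[:,0].round(3))
# refine tub: circle fit on lid top
for n in('top','scene'):
    p=shot(n);f=p['frame'].astype(int)
    m=(f[...,2]>170)&(f[...,1]>40)&(f[...,1]<140)&(f[...,0]<90)
    X=world(p,mask=m);X=X[(abs(X[:,0]-.577)<.06)&(abs(X[:,1]-.34)<.06)]
    T=X[X[:,2]>.056]
    if len(T)>5: print(n,len(T),cv2.minEnclosingCircle(T[:,:2].astype(np.float32)),T.mean(0))
E
```

```text
3.9333 [0.5713 0.3321 0.2174] [150.34  89.74 165.15] [  5.5  29.2 -53.4  81.1  23.1  81.3 -33.1]
14.807515669689028 [-0.004  0.001 -1.   ]
scene 204 ((0.577863872051239, 0.3401707112789154), 0.03359202295541763) [0.57911315 0.34200164 0.06041606]
```

>>> {"name": "servo_tool", "arguments": {
  "rows": [7,9,-40,0,0,7,9,-80,0,0,7,9,-120,0,0,7,9,-150,0,0,7,9,-172,0,0,7,9,-172,0,0,7,9,-172,0,0,7,9,-172,0,0]
}}

```text
time_s: 4.7
tool_pos: [0.5823, 0.3371, 0.0504]
tool_rot: [4.5, 89.8, 18.8]
force: [-0.3, -1.2, -0.4]
grip_width: 0.0869
```

```bash
python3 - <<'E'
from h import *
o=get_obs();print(o['time_s'],o['tool_pos'].round(4),o['force'].round(1))
p=shot('scene');cv2.imwrite('pics/s1.png',cv2.resize(p['frame'][40:200,240:440],None,fx=4,fy=4))
E
```

```text
4.7 [0.5823 0.3371 0.0504] [-0.3 -1.2 -0.4]
```

View pics/s1.png

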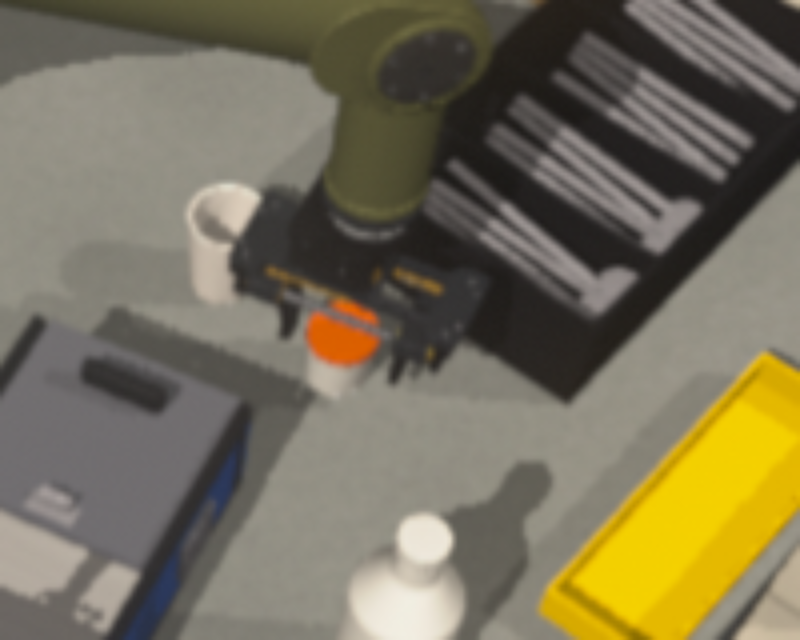

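The fingers straddle the orange lid at (343,332) in the crop. A small correction, then close.

>>> {"name": "servo_tool", "arguments": {
  "rows": [-3,3,-4,0,0,-3,3,-4,0,0,-3,3,-4,0,0,-3,3,-4,0,0.5,-3,3,-4,0,1,-3,3,-4,0,1,-3,3,-4,0,1,-3,3,-4,0,1,-3,3,-4,0,1,-3,3,-4,0,1],
  "force": 20
}}

```text
time_s: 5.58
tool_pos: [0.5776, 0.3407, 0.0435]
tool_rot: [13.1, 90.0, 27.6]
force: [1.0, 0.3, -0.7]
grip_width: 0.0589
```

```bash
python3 - <<'E'
from h import *
o=get_obs();print(o['time_s'],o['tool_pos'].round(4),o['force'].round(1),o['grip_width'])
E
```

```text
5.5833 [0.5776 0.3407 0.0435] [ 1.   0.3 -0.7] 0.05892037418531214
```

>>> {"name": "servo_tool", "arguments": {
  "rows": [0,0,40,0,1,0,0,80,0,1,0,0,120,0,1,0,0,155,0,1,0,0,155,0,1,0,-30,155,0,1,-4,-65,155,0,1,-7,-100,155,0,1,-10,-135,155,0,1,-13,-170,155,0,1]
}}

```text
time_s: 6.42
tool_pos: [0.5632, 0.1687, 0.1972]
tool_rot: [-172.4, 89.9, -157.9]
force: [1.1, -0.1, -3.0]
grip_width: 0.0585
```

>>> {"name": "servo_tool", "arguments": {
  "rows": [-3,-35,0,0,1,-6,-70,0,0,1,-9,-105,0,0,1,-12,-140,0,0,1,-14,-170,0,0,1,-15,-185,0,0,1,-15,-193,0,0,1,-15,-193,0,0,1,-15,-193,0,0,1]
}}

```text
time_s: 7.17
tool_pos: [0.549, -0.0211, 0.1981]
tool_rot: [102.3, 89.9, 116.9]
force: [-0.2, 0.3, -3.5]
grip_width: 0.0584
```

```bash
python3 - <<'E'
from h import *
o=get_obs();print(o['time_s'],o['tool_pos'].round(4),o['force'].round(1),o['grip_width'])
M=R.from_euler('xyz',o['tool_rot'],degrees=True).as_matrix();print(np.degrees(np.arctan2(M[1,2],M[0,2])),M[:,0].round(3))
print(tocarr((.546,-.008),14.5,o['tool_pos'][None]))
for n in('scene','top'): p=shot(n);f=p['frame'];f=f[100:260,150:350];cv2.imwrite(f'pics/{n}2.png',cv2.resize(f,None,fx=4,fy=4))
E
```

```text
7.1667 [ 0.549  -0.0211  0.1981] [-0.2  0.3 -3.5] 0.05840468616224087
14.51400430221372 [-0.001  0.001 -1.   ]
[[-0.00034533 -0.01346376  0.19811342]]
```

View pics/scene2.png

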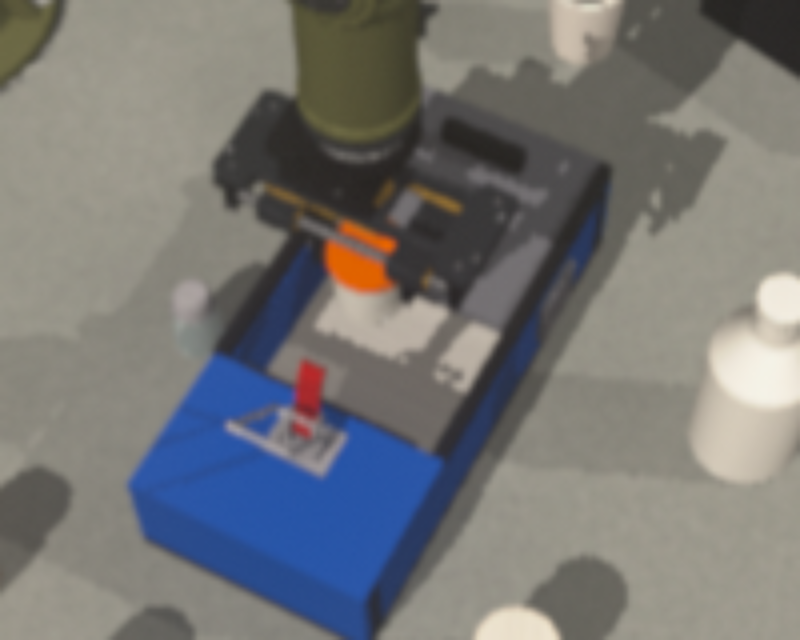

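The tub is upright over the open hold, with its lid at (360,262) in the crop. Lowering.

>>> {"name": "servo_tool", "arguments": {
  "rows": [0,0,-35,0,1,0,0,-70,0,1,0,0,-100,0,1,0,0,-125,0,1,0,0,-137,0,1,0,0,-141,0,1,0,0,-144,0,1,0,0,-144,0,1,0,0,-144,0,1]
}}

```text
time_s: 8.02
tool_pos: [0.5507, -0.022, 0.0561]
tool_rot: [-20.2, 89.8, -5.7]
force: [0.7, -0.8, -2.3]
grip_width: 0.0586
```

>>> {"name": "servo_tool", "arguments": {
  "rows": [0,0,-1,0,1,0,0,-2,0,1,0,0,-2,0,1]
}}

```text
time_s: 8.27
tool_pos: [0.5502, -0.0223, 0.0535]
tool_rot: [-19.9, 89.9, -5.4]
force: [0.8, 0.1, -0.6]
grip_width: 0.0587
```

The floor now carries the weight, so I'll release and rise.

>>> {"name": "servo_tool", "arguments": {
  "rows": [0,0,0,0,0.5,0,0,0,0,0,0,0,0,0,0,0,0,0,0,0,0,0,20,0,0,0,0,60,0,0,0,0,100,0,0,0,0,140,0,0,0,0,145,0,0,0,0,145,0,0]
}}

```text
time_s: 9.1
tool_pos: [0.5514, -0.0224, 0.2008]
tool_rot: [-30.8, 89.6, -16.3]
force: [-0.7, 0.3, 0.1]
grip_width: 0.0869
```

```bash
python3 - <<'E'
from h import *
o=get_obs();print(o['time_s'],o['tool_pos'].round(4),o['force'].round(1),o['grip_width'])
for n in('scene','top'):
    p=shot(n);f=p['frame'];cv2.imwrite(f'pics/{n}3.png',cv2.resize(f[100:260,150:350],None,fx=4,fy=4))
    f=f.astype(int);m=(f[...,2]>150)&(f[...,1]>35)&(f[...,1]<140)&(f[...,0]<90)
    X=tocarr((.546,-.008),14.5,world(p,mask=m));X=X[(abs(X[:,0])<.08)&(abs(X[:,1])<.08)]
    if len(X): print(n,len(X),X.mean(0),X[:,2].max(),X.min(0),X.max(0))
E
```

```text
9.1 [ 0.5514 -0.0224  0.2008] [-0.7  0.3  0.1] 0.08694585048878643
scene 271 [ 0.00194795 -0.01354367  0.06813363] 0.07791948313116359 [-0.04630445 -0.04086269  0.00711948] [0.03190387 0.01917207 0.07791948]
top 34 [-0.00136555  0.01082231  0.06693934] 0.07418110541980627 [-0.01537531  0.00493294  0.01015351] [0.01126196 0.01574186 0.07418111]
```

View pics/scene3.png

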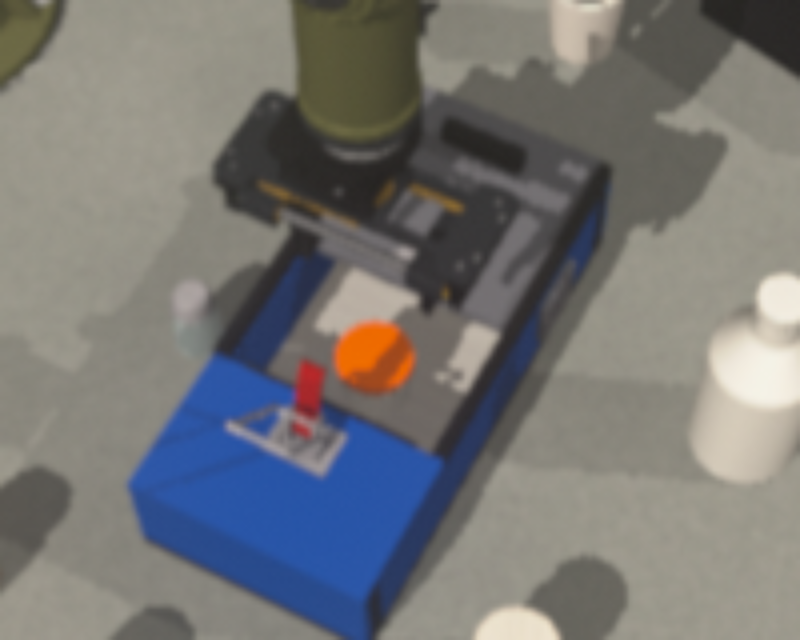

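The tub stands upright in the hold, with the lid centre at (374,357) in the crop (carrier 0.002, −0.0135, top at 70 mm). Next I go behind the ridge with the fingers closed.

>>> {"name": "servo_tool", "arguments": {
  "rows": [-10,37,0,0,1,-20,74,0,0,1,-30,111,0,0,1,-40,148,0,0,1,-49,185,0,0,1,-57,213,0,0,1,-57,213,-35,0,1,-57,213,-65,0,1,-57,213,-81,0,1,-57,213,-81,0,1]
}}

```text
time_s: 10.03
tool_pos: [0.4905, 0.1904, 0.1129]
tool_rot: [167.1, 89.7, -178.3]
force: [0.4, -0.5, 1.1]
grip_width: 0.0285
```

```bash
python3 - <<'E'
from h import *
o=get_obs();print(o['time_s'],o['tool_pos'].round(4),o['force'].round(1),o['grip_width'],tocarr((.546,-.008),14.5,o['tool_pos'][None]))
for n in('scene','top'):
    p=shot(n);f=p['frame'];cv2.imwrite(f'pics/{n}4.png',cv2.resize(f[100:260,150:350],None,fx=4,fy=4))
E
```

```text
10.0333 [0.4905 0.1904 0.1129] [ 0.4 -0.5  1.1] 0.02851361916075153 [[-0.0040579   0.20600792  0.11291425]]
```

View pics/scene4.png

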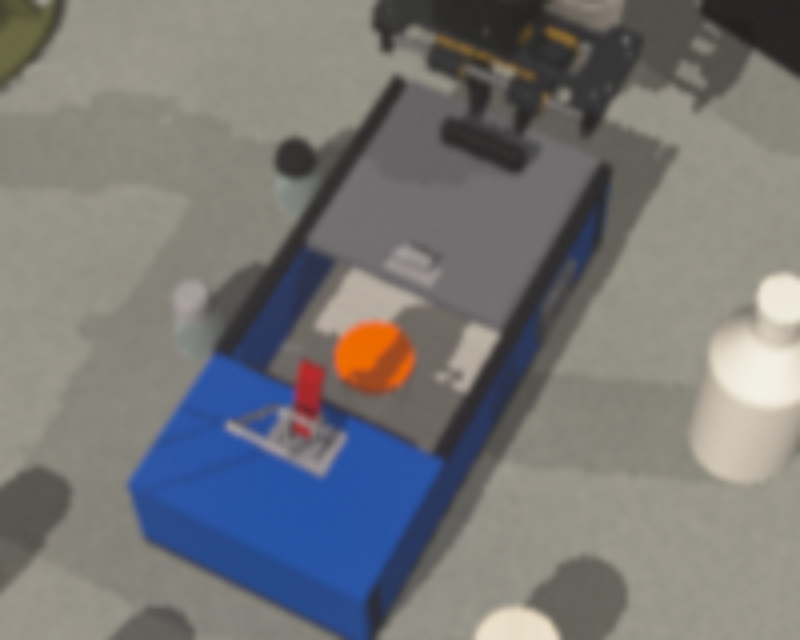

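View pics/top4.png

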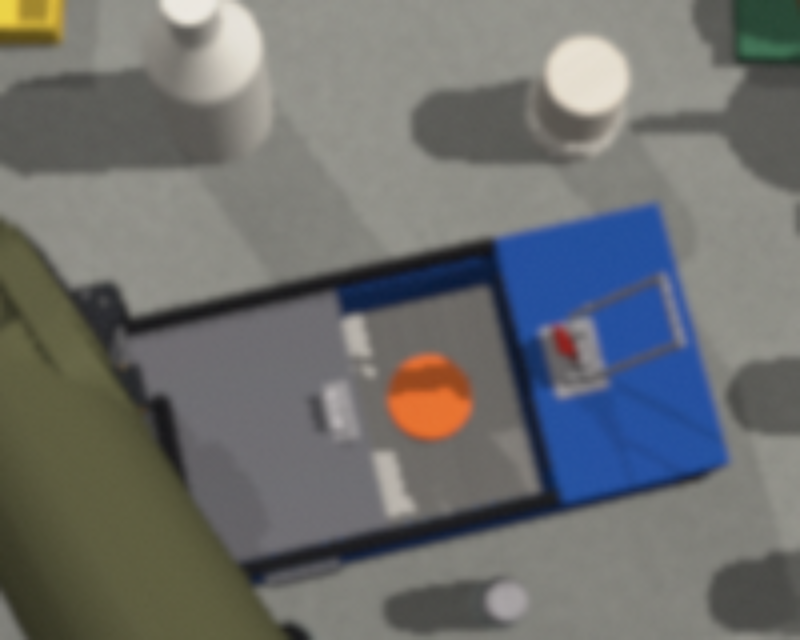

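>>> {"name": "servo_tool", "arguments": {
  "rows": [4,1,4,0,1,7,-11,4,0,1,10,-23,4,0,1,13,-35,4,0,1,16,-47,4,0,1,19,-59,4,0,1,22,-70,4,0,1,25,-82,4,0,1,28,-93,4,0,1,31,-105,4,0,1]
}}

```text
time_s: 10.97
tool_pos: [0.5231, 0.085, 0.1204]
tool_rot: [147.6, 89.9, 162.1]
force: [-2.0, 1.9, 0.4]
grip_width: 0.0004
```

>>> {"name": "servo_tool", "arguments": {
  "rows": [2,-7,0,0,1,3,-13,0,0,1,5,-19,0,0,1,6,-23,0,0,1,6,-23,0,0,1]
}}

```text
time_s: 11.38
tool_pos: [0.5295, 0.0622, 0.1205]
tool_rot: [54.3, 90.0, 68.8]
force: [-1.1, 1.5, -1.0]
grip_width: 0.0007
```

```bash
cat >cov.py <<'E'
from h import *
import sys
o=get_obs();print(o['time_s'],o['tool_pos'].round(4),o['force'].round(1),o['grip_width'],tocarr((.546,-.008),14.5,o['tool_pos'][None]).round(4))
t=sys.argv[1]
for n in('scene','top'):
    p=shot(n);f=p['frame'];cv2.imwrite(f'pics/{n}{t}.png',cv2.resize(f[100:260,150:350],None,fx=4,fy=4))
    np.savez(n+t,**{k:p[k] for k in('frame','range_z','intrinsics','k1','cam_to_world')})
E
python3 cov.py 5
```

```text
11.3833 [0.5295 0.0622 0.1205] [-1.1  1.5 -1. ] 0.0006501066732186504 [[0.0016 0.0721 0.1205]]
```

View pics/scene5.png

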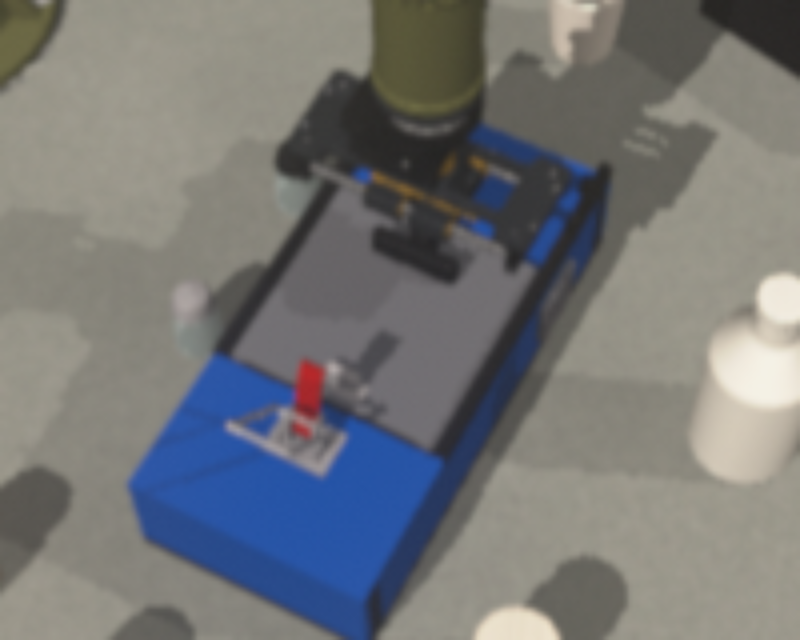

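View pics/top5.png

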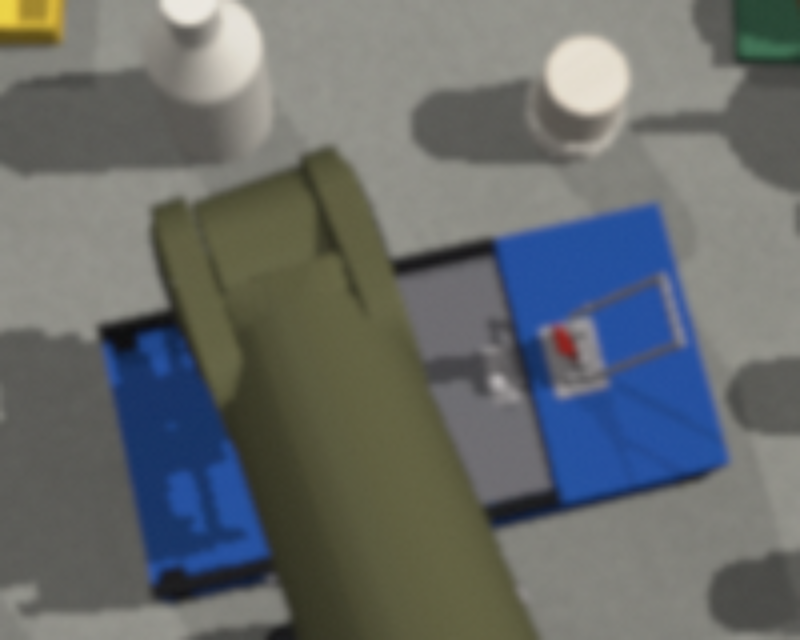

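The cover is nearly shut; only a thin gap remains in front of its edge, at about (340,410) in the scene crop. I'll ease it on against the seal and watch the force.

>>> {"name": "servo_tool", "arguments": {
  "rows": [0.5,-2,0,0,1,0.5,-2,0,0,1,0.5,-2,0,0,1]
}}

```text
time_s: 11.73
tool_pos: [0.5297, 0.0622, 0.1207]
tool_rot: [65.3, 89.9, 79.8]
force: [-1.6, 4.6, -0.0]
grip_width: 0.0005
```

>>> {"name": "servo_tool", "arguments": {
  "rows": [0.3,-1,0,0,1,0.3,-1,0,0,1,0.3,-1,0,0,1]
}}

```text
time_s: 11.98
tool_pos: [0.5297, 0.0621, 0.1207]
tool_rot: [79.6, 89.8, 94.2]
force: [-2.1, 7.6, 0.3]
grip_width: 0.0007
```

The force is up to 7.6 N with no further travel, so the cover is on its seal. Now retreat, rise and go behind the loop. The bar measures carrier y −161 mm, z 195 mm.

>>> {"name": "servo_tool", "arguments": {
  "rows": [-3,10,0,0,1,-3,12,30,0,1,-3,12,70,0,1,-3,12,110,0,1,-3,12,145,0,1,10,-25,145,0,1,23,-62,145,0,1,36,-98,145,0,1,49,-134,145,0,1,62,-170,145,0,1]
}}

```text
time_s: 12.82
tool_pos: [0.5925, -0.1135, 0.2659]
tool_rot: [-94.3, 89.8, -79.9]
force: [0.7, -0.1, -0.2]
grip_width: 0.0004
```

>>> {"name": "servo_tool", "arguments": {
  "rows": [12,-36,0,0,1,24,-70,0,0,1,33,-82,0,0,1,33,-82,0,0,1,33,-82,0,0,1]
}}

```text
time_s: 13.23
tool_pos: [0.625, -0.1937, 0.2649]
tool_rot: [170.5, 90.0, -175.1]
force: [0.6, 0.7, -0.5]
grip_width: 0.0004
```

```bash
python3 cov.py 6
```

```text
13.2333 [ 0.625  -0.1937  0.2649] [ 0.6  0.7 -0.5] 0.00042386817096348283 [[ 0.03   -0.1996  0.2649]]
```

View pics/scene6.png

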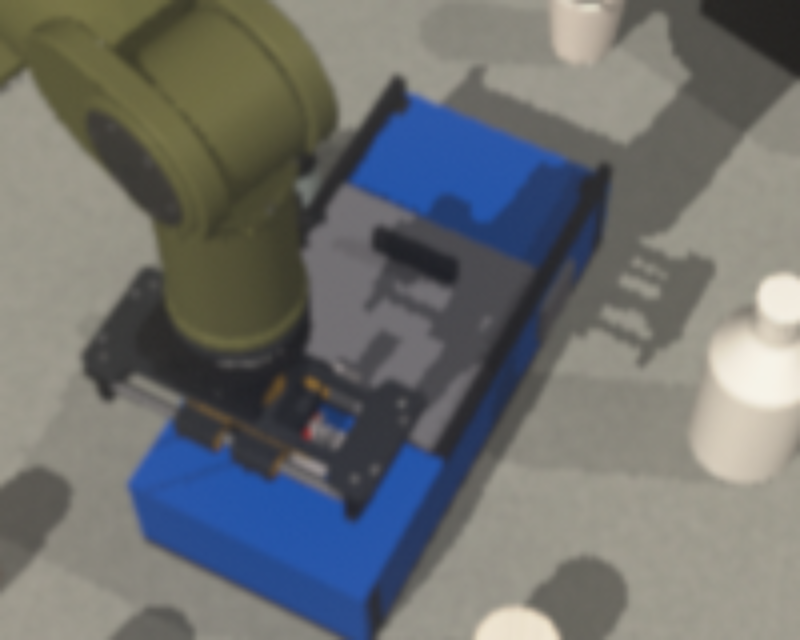

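View pics/top6.png

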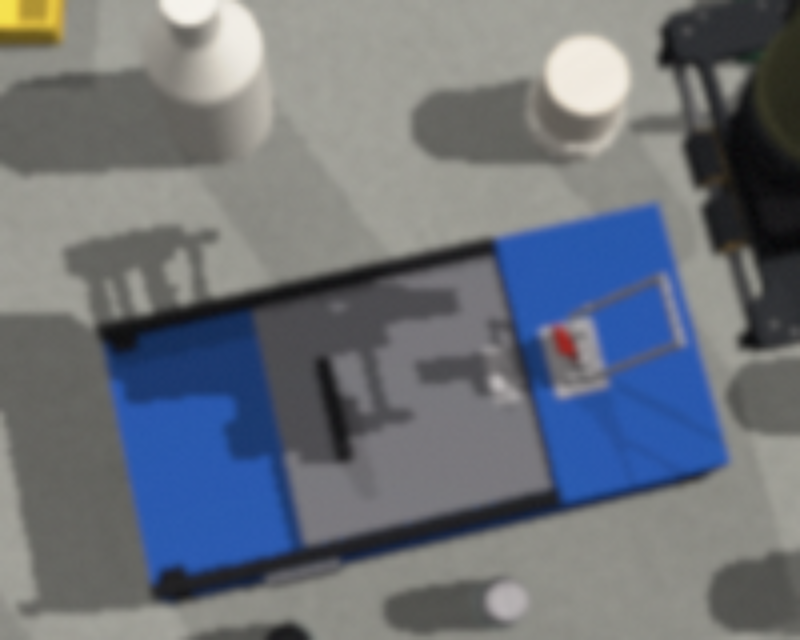

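The cover is shut in both views. The loop is still thrown back, at top crop (600–690,270–375), and the hand is behind it. Descend, then sweep along carrier +y.

>>> {"name": "servo_tool", "arguments": {
  "rows": [0,0,-30,0,1,0,0,-60,0,1,0,0,-85,0,1,0,0,-90,0,1,0,0,-90,0,1,-3,12,-90,0,1,-6,22,-90,0,1,-8,32,-90,0,1,-11,42,-90,0,1,-13,50,-90,0,1]
}}

```text
time_s: 14.17
tool_pos: [0.6123, -0.14, 0.1768]
tool_rot: [-27.8, 89.9, -13.2]
force: [0.3, -0.9, -0.4]
grip_width: 0.0006
```

```bash
python3 cov.py 7
```

```text
14.1667 [ 0.6123 -0.14    0.1768] [ 0.3 -0.9 -0.4] 0.0006027699550898218 [[ 0.0311 -0.1444  0.1768]]
```

View pics/scene7.png

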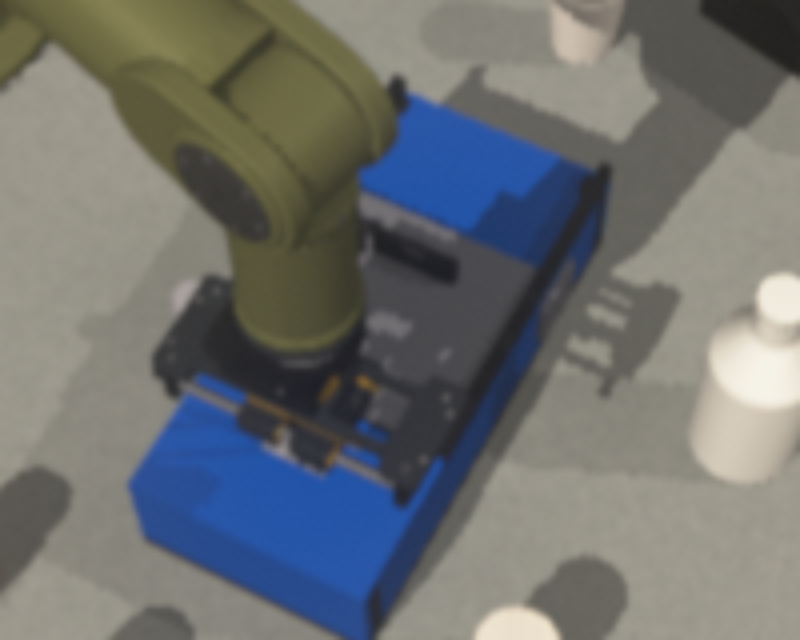

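View pics/top7.png

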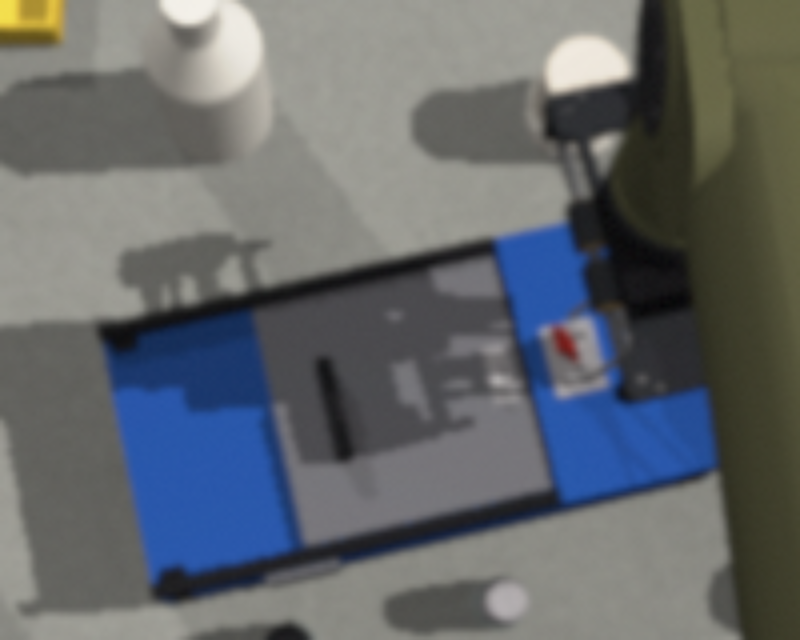

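The loop is rising with the fingers, at (620,340) in the top crop, and the lever hasn't moved. I'll keep sweeping.

>>> {"name": "servo_tool", "arguments": {
  "rows": [-2,8,0,0,1,-4,16,0,0,1,-6,24,0,0,1,-8,31,0,0,1,-10,38,0,0,1,-10,38,0,0,1,-10,38,0,0,1]
}}

```text
time_s: 14.85
tool_pos: [0.6021, -0.1038, 0.1757]
tool_rot: [-66.5, 90.0, -52.0]
force: [-0.3, -0.1, -0.1]
grip_width: 0.0003
```

```bash
python3 cov.py 8
```

```text
14.85 [ 0.6021 -0.1038  0.1757] [-0.3 -0.1 -0.1] 0.00027644886834082345 [[ 0.0303 -0.1068  0.1757]]
```

View pics/scene8.png

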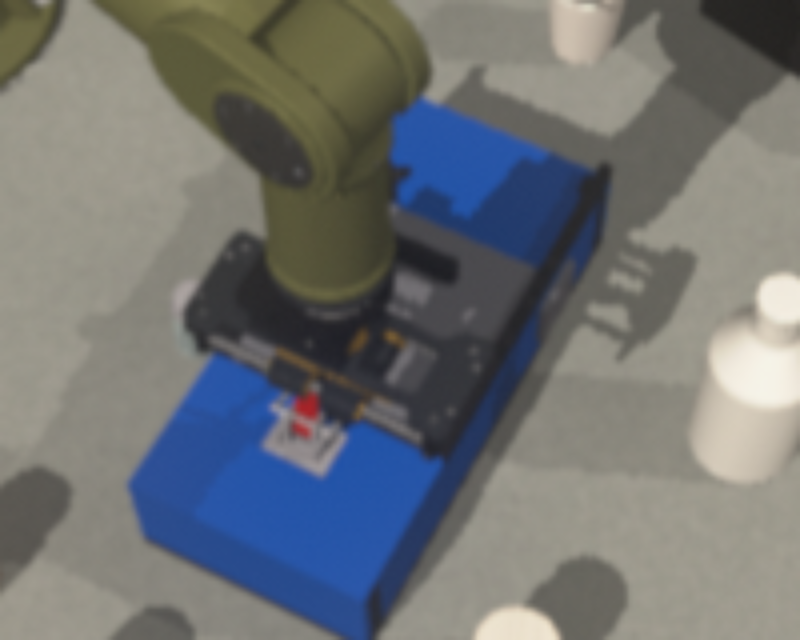

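View pics/top8.png

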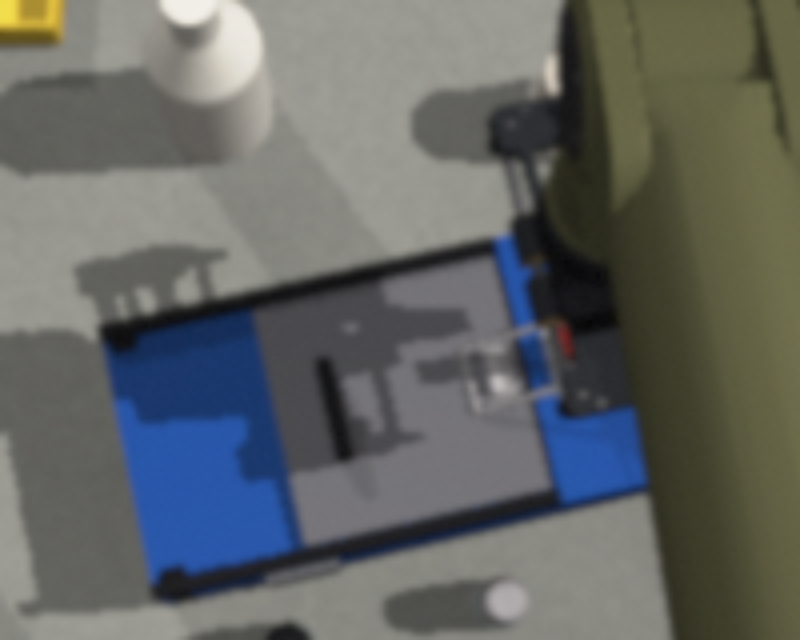

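The loop has tipped over. Its bar is at top crop (472,385), on the cover past the keeper at (505,380), and the lever is still upright. Rise, move to the cover side of the lever and lower again.

>>> {"name": "servo_tool", "arguments": {
  "rows": [0,0,30,0,1,0,0,60,0,1,0,0,65,0,1,-20,14,65,0,1,-38,28,65,0,1,-38,28,65,0,1,-38,28,40,0,1,-38,28,10,0,1,-38,28,0,0,1,-38,28,0,0,1]
}}

```text
time_s: 15.78
tool_pos: [0.5622, -0.0771, 0.1727]
tool_rot: [152.8, 89.7, 167.3]
force: [-0.4, 0.1, 0.5]
grip_width: 0.0005
```

```bash
python3 cov.py 9
```

```text
15.7833 [ 0.5622 -0.0771  0.1727] [-0.4  0.1  0.5] 0.00046472534339328 [[-0.0016 -0.0709  0.1727]]
```

View pics/scene9.png

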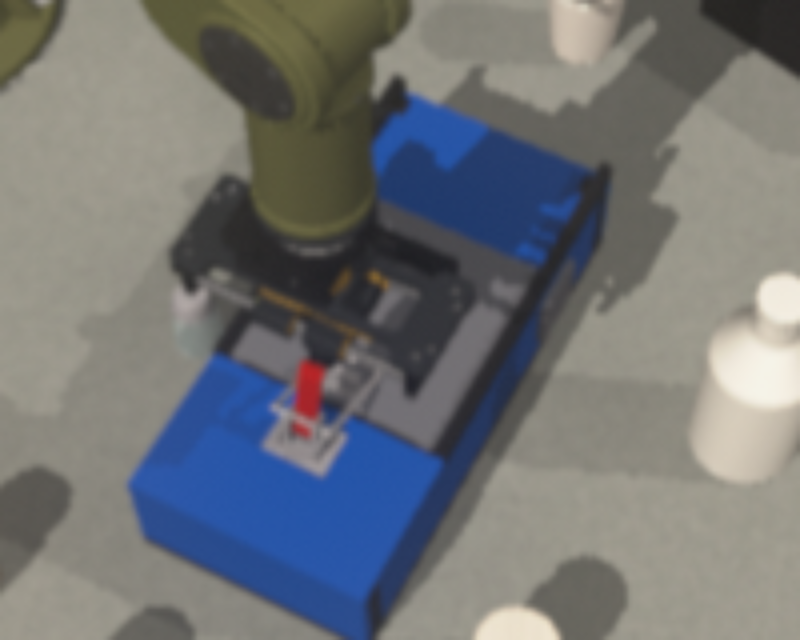

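View pics/top9.png

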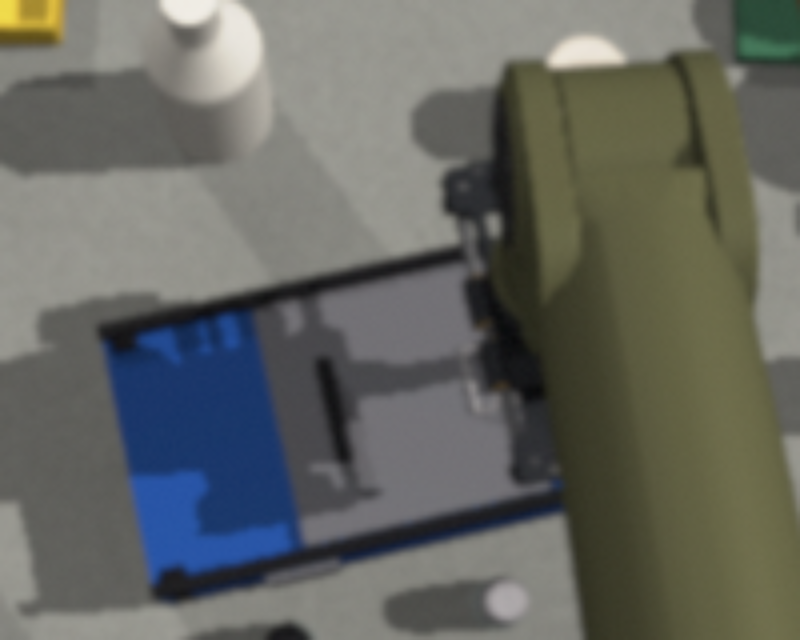

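The side wires straddle the keeper at scene crop (345–380,370–420), and the fingers are on the cover side of the lever at (310,385). I'll push the lever along its arc in small steps.

>>> {"name": "servo_tool", "arguments": {
  "rows": [4,-10,0,0,1,7,-20,0,0,1,9,-30,0,0,1,11,-37,0,0,1,13,-44,0,0,1,15,-51,-3,0,1,16,-58,-6,0,1,16,-58,-6,0,1]
}}

```text
time_s: 16.55
tool_pos: [0.5807, -0.1356, 0.1691]
tool_rot: [29.5, 89.9, 43.9]
force: [0.0, 1.1, 2.8]
grip_width: 0.0006
```

```bash
python3 cov.py 10
```

```text
16.55 [ 0.5807 -0.1356  0.1691] [0.  1.1 2.8] 0.0006377177219378004 [[ 0.0016 -0.1322  0.1691]]
```

View pics/scene10.png

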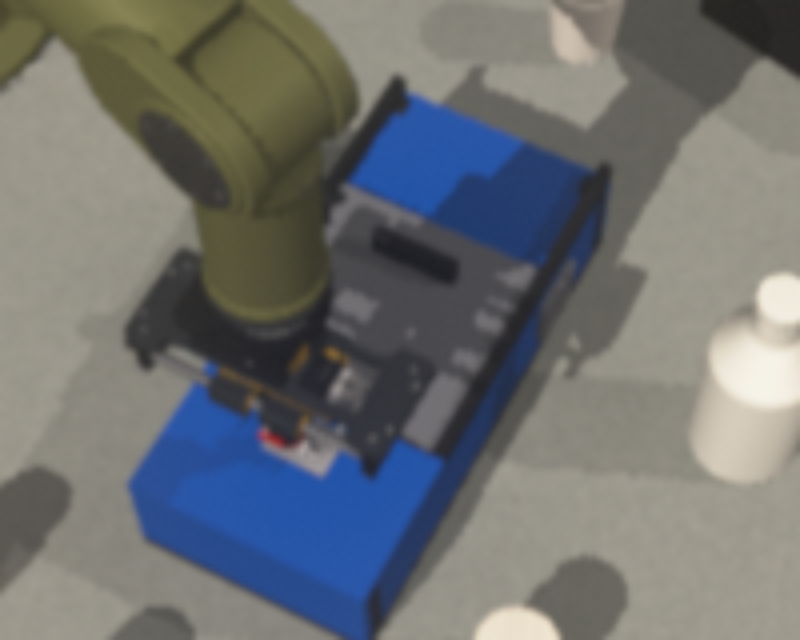

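View pics/top10.png

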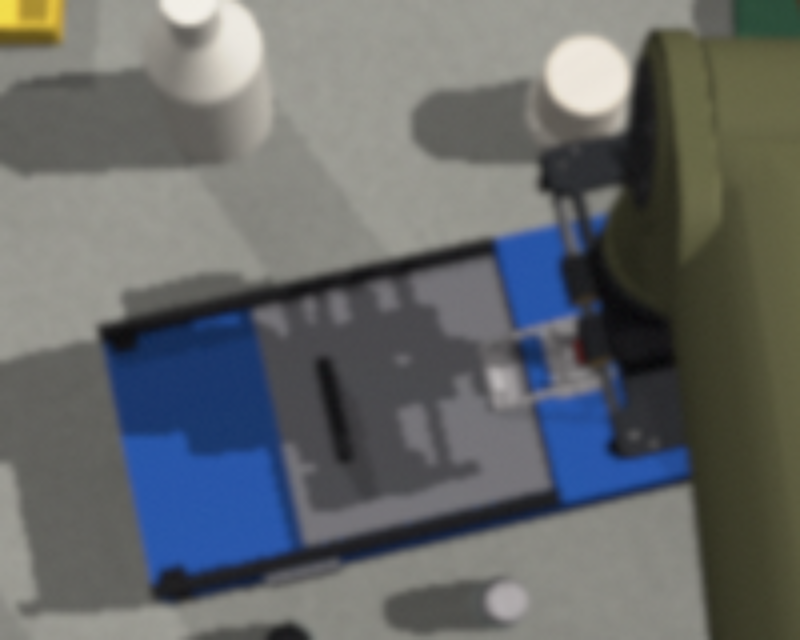

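The bar has been drawn back under the keeper, at top crop (495,380), and the lever is near 1.0 rad. Next, press down.

>>> {"name": "servo_tool", "arguments": {
  "rows": [2,-7,-5,0,1,3,-12,-11,0,1,4,-16,-17,0,1,5,-18,-23,0,1,5,-20,-30,0,1,6,-22,-36,0,1,6,-23,-42,0,1,6,-23,-46,0,1,6,-23,-46,0,1]
}}

```text
time_s: 17.4
tool_pos: [0.5857, -0.1579, 0.1242]
tool_rot: [-148.9, 89.9, -134.4]
force: [-3.2, -1.1, 7.8]
grip_width: 0.0006
```

```bash
python3 cov.py 11
```

```text
17.4 [ 0.5857 -0.1579  0.1242] [-3.2 -1.1  7.8] 0.0006477228237199143 [[ 0.0009 -0.1551  0.1242]]
```

View pics/top11.png

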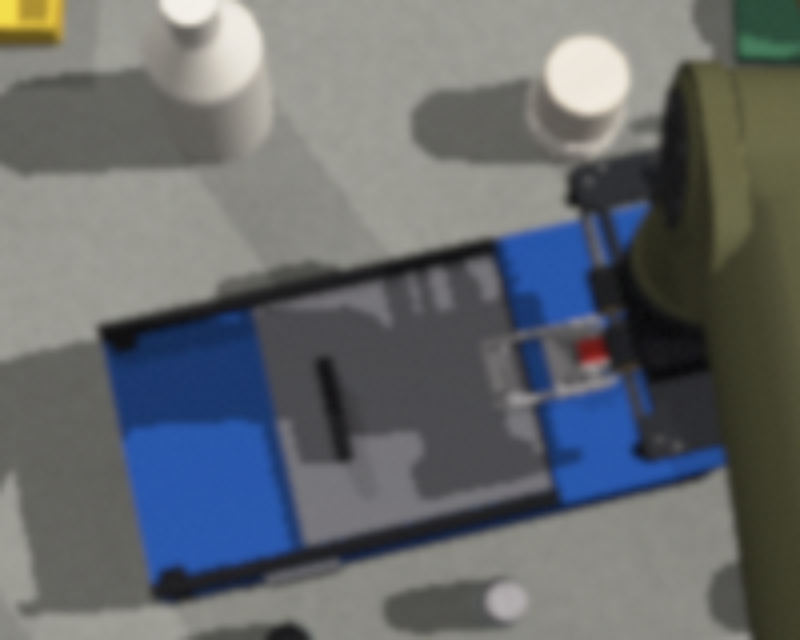

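The fingertip is at z 113 mm, which matches the lever lying flat, with 7.8 N upward. Press 3 mm more, then lift clear.

>>> {"name": "servo_tool", "arguments": {
  "rows": [0,0,-3,0,1,0,0,-3,0,1,0,0,20,0,1,0,0,60,0,1,0,0,100,0,1,0,0,120,0,1,20,-40,120,0,1,30,-80,120,0,1,30,-120,120,0,1,30,-140,120,0,1]
}}

```text
time_s: 18.33
tool_pos: [0.6151, -0.3043, 0.2421]
tool_rot: [-134.2, 89.8, -120.1]
force: [-0.6, -0.9, -0.2]
grip_width: 0.0005
```

>>> {"name": "servo_tool", "arguments": {
  "rows": [0,-40,0,0,1,0,-80,0,0,1,0,-100,0,0,1,0,-100,0,0,1]
}}

```text
time_s: 18.67
tool_pos: [0.6133, -0.4055, 0.2411]
tool_rot: [-154.3, 89.8, -140.4]
force: [-0.4, -0.6, -0.4]
grip_width: 0.0006
```

```bash
cat >> cov.py <<'E'
if len(sys.argv)>2:
  for n in('scene','top'):
    p=dict(np.load(n+t+'.npz'));f=p['frame'].astype(int);b,g,r=f[...,0],f[...,1],f[...,2]
    X=tocarr((.546,-.008),14.5,world(p,mask=(r>110)&(g<70)&(b<90)));X=X[(abs(X[:,0])<.03)&(X[:,1]>-.2)&(X[:,1]<-.06)]
    print('red',len(X),X.min(0).round(3),X.max(0).round(3),np.median(X,0).round(3))
    fr=cv2.resize(p['frame'],None,fx=10,fy=10,interpolation=cv2.INTER_CUBIC)
    c=pix(p,carr((.546,-.008),14.5,[0,-.09,.105]))[0]*10;x,y=int(c[0]),int(c[1])
    for V in(0,):
        h=np.array([0,-.113-.022*np.cos(-.25),.111+.022*np.sin(-.25)]);bb=np.array([0,-.0545,.1025])
        for P,col in(([h+[-.022,0,0],bb+[-.022,0,0],bb+[.022,0,0],h+[.022,0,0]],(0,255,255)),([[-.013,-.057,.1105],[.013,-.057,.1105]],(0,255,0)),([[-.083,-.078,.1],[.083,-.078,.1]],(255,0,255))):
            q=((pix(p,carr((.546,-.008),14.5,P))+.5)*10).astype(np.int32);cv2.polylines(fr,[q[:,None]],False,col,1)
    cv2.imwrite(f'pics/{n}{t}z.png',fr[max(0,y-300):y+300,max(0,x-350):x+350])
  for n in('beaker','tumbler','jar','salt','pepper','milk','cups'):
    p=read_camera('scene');d=cut_out(n,p)
    if d: X=world(p,mask=d[0]['pixels']);zt=np.percentile(X[:,2],95);T=X[X[:,2]>zt-.012];print(n,T.mean(0).round(3))
E
python3 cov.py 12 z
```

```text
18.6667 [ 0.6133 -0.4055  0.2411] [-0.4 -0.6 -0.4] 0.0006487717412976161 [[-0.0343 -0.4017  0.2411]]
red 100 [-0.008 -0.182  0.105] [ 0.008 -0.118  0.122] [ 0.001 -0.15   0.113]Traceback (most recent call last):
  File "cov.py", line 12, in <module>
    print('red',len(X),X.min(0).round(3),X.max(0).round(3),np.median(X,0).round(3))
                       ~~~~~^^^
    return umr_minimum(a, axis, None, out, keepdims, initial, where)
ValueError: zero-size array to reduction operation minimum which has no identity
```

View pics/scene12z.png

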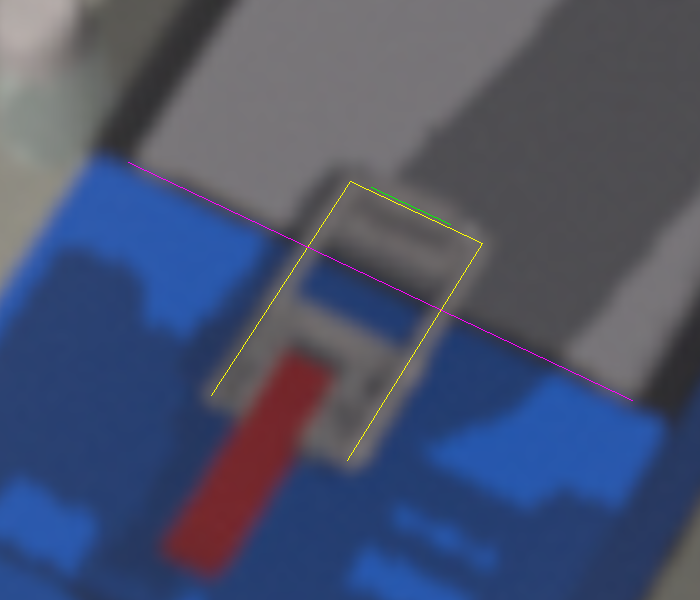

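The lever lies flat (red at z≈113 mm along its whole length) and the loop reaches the keeper at (390,210). A last look at the bystanders, from the top view if the arm allows.

```bash
sed -i "s/^    print('red'/    if len(X): print('red'/" cov.py; python3 cov.py 13 z
```

```text
18.7667 [ 0.6156 -0.398   0.2421] [-0.   1.8 -0.4] 0.00037631053268360207 [[-0.0302 -0.395   0.2421]]
red 100 [-0.008 -0.182  0.108] [ 0.008 -0.118  0.121] [ 0.001 -0.149  0.114]
beaker [0.443 0.353 0.081]
tumbler [ 0.585 -0.357  0.107]
salt [ 0.414 -0.076  0.066]
pepper [0.38  0.072 0.068]
milk [0.782 0.142 0.209]
cups [ 0.789 -0.132  0.089]
```

View pics/top13z.png

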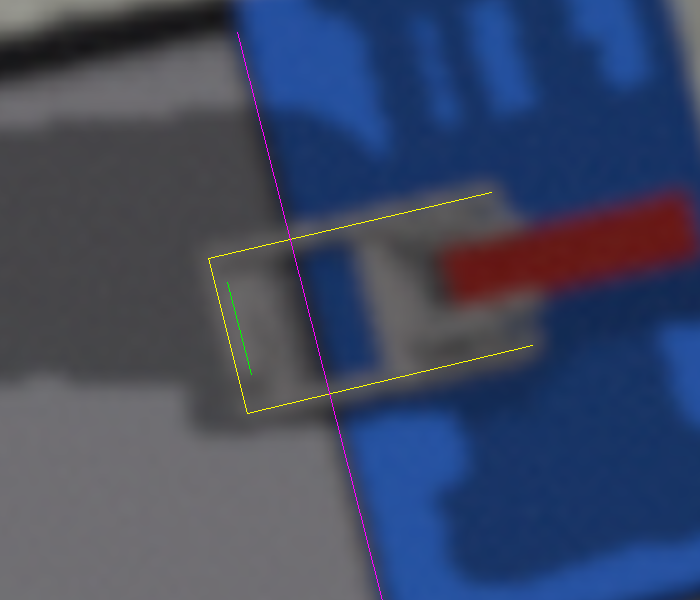

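The top view agrees: the bar lies at the keeper on the predicted hooked outline and the lever is flat. Handing in.

```bash
python3 -c "
from cell import *
print(sign_off())"
```

```text
the job is handed in; nothing more can be done
None
```

The job is done and handed in at about 19 s of the 72 s; the hand-in gave no verdict. I put the tub upright in the hold and pushed the cover shut against its seal. I then swept the loop over the keeper and pressed the red lever flat.

**What the last checks showed:**
- **Tub:** it stood at carrier (0.002, −0.0135) with its lid at about 70 mm when I let go. I could not check it again once the cover was over it.
- **Cover:** the push force climbed to 7.6 N with no further travel, so it was on the seal. In the final views its front edge is at the shut line.
- **Loop and lever:** the lever's red face is at z ≈ 113 mm along its whole length, so it is flat. The loop lies on the outline predicted for a hooked bar in both views. The millimetre gap under the lip was judged from that fit, not measured.
- **Bystanders:** beaker, salt, pepper, milk and cups are within about 4 mm of where they started.

**Checks that failed or disagreed:**
- **Jar:** the detector did not find it in the last scene view. The arm did not go near it.
- **Tumbler:** its last reading came out too high (z 0.107 m) and about 10 mm off its first one. The likely cause is the gripper, parked about 14 cm above it, getting mixed into the reading.
- **Arm at rest:** the hand read about 7 mm of drift and one 1.8 N reading between the last two looks, while in free air. I took this as settling or sensor noise and did not check further.

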